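Hang the feed pail on the safety hook of the retort stand

TASK

With the pail standing on the table, raise its folded-down wire bail upright without dragging the pail about; then lift the pail by the bail, keeping it level, and hang it on the retort stand's safety hook: press the wire down inside the nose, past the spring latch, until it lies in the bowl of the hook, the latch has snapped shut above it and the hook carries the pail, then let go. How far the hook reaches out is not known exactly, so go by feel and be gentle: nothing may ever bear on the hook, latch or clamp with more than about 2 kg (20 N). Leave the other things where they are.

Things in the scene. Friction and masses are not known exactly. Their poses are not given: they have to be found in the camera images.
- pail: Lidded round stainless pail, loose, about 0.3 to 0.5 kg: 112 mm across the lid, 105 just below it, 90 at the foot, 101 mm tall. Origin: centre of its underside, z up. The bail's ears are at y = -60 and +60 mm, 83 mm above the underside; the line through them (pail y) is the bail's hinge line. The bail lies folded to the pail's -x side.
- bail_mid (a point): Middle of the straight cross-bar of the bail (steel wire 4 mm thick), 98 mm from the hinge line; the bar runs along y, 44 mm either way, then bends into the legs. Two blue tube grips, 10 mm thick, turn freely on it 14 to 42 mm either side of the middle: grip one of them from above; the bare middle is for the hook. Folded, some 40 mm are free between bar and pail wall.
- bail (a joint): Angle of the bail in rad: 0 = folded down, level, on the ears' stop lugs at the pail's -x side; 1.57 = upright above the pail; at most 3.14. It turns nearly freely and falls back if let go before it is upright.
- stand: Retort stand, fixed: grey foot plate 200 x 150 x 12 mm (origin on its underside, 5 mm to +x of the middle) and a steel rod 14 mm thick, 0.38 m tall, at x = 60, y = -17 mm.
- latch (a joint): Spring latch, rad: 0 = shut, stops hard at 0.45: brass bar 4 mm thick, level at z = +16 mm (clamp's frame) when shut, from its hinge 46 mm behind the nose's inner face to 2 mm short of it; it swings down and in. Pressed close to the nose it resists with 5 to 8 N before it lets the wire by, then snaps up over it; farther in, with more. The pail's weight alone is hardly enough.
- amber_jar: Amber jar with a black cap, 64 mm thick, 95 mm tall, loose. Origin: centre of its underside.
- scissors: Dissecting scissors lying flat, 150 mm long, 6 mm thick, loose. Origin: centre of the underside.
- forceps: Forceps lying flat, 125 mm long, 6 mm thick, loose. Origin: centre of the underside.
- pen: Blue pen lying flat, 140 mm long, 9 mm thick, loose. Origin: centre of the underside.
- clamp: Blue boss head, fixed on the stand's rod at varying height, 26 mm wide. Origin on the axis of the hook rod that it clamps; z up. The hook rod (8 mm round) runs along the clamp's x; the hook is its end towards -x, with the nose's inner face 98 to 130 mm in front of the origin: how far the rod was slid through differs each time and is not measured; look or feel for it. It is clamped tight.
- hook_line (a point): Same point and axes as the clamp. The hook's shape, in the clamp's z (mm, bar centres): rod 0; bowl -14, flat for 30 mm behind the nose (a seated wire's centre is at -8); nose upright from -6 to 22, then flaring outward 5 mm up to 27 (top 31). Only a wire within about 4 mm of touching the nose slips past the latch's tip, 6 to 18 mm below the shut latch; farther in it is stopped hard.
There are look-alikes about, which are no part of the job. Leave any green or yellow look-alike of the pail alone.

How it is judged (in metres and radians):
On the way, in this order (a step that is already met when the one before it is completed fails the run):
1. the bail is raised upright (within 0.25 rad) while the pail stands level on the table (value of joint bail between 1.32 and 1.82 rad and height (world z) of pail below 0.006 m and angle between pail's own z axis and vertical below 0.12 rad), for 0.2 s.
2. the pail is lifted clear of the table by its bail (height (world z) of pail above 0.02 m and angle between pail's own z axis and vertical below 0.35 rad and contact force between the fingers and pail above 1 N), for 0.2 s.
At the end, for the whole second after the job is handed in: The pail hangs from the hook: the bail's middle lies in the bowl (within 20 mm along the wire, at most 12 mm above the seat), the latch is shut above it (below 0.12 rad), the hook bears the pail, over 20 mm off the table, tilted less than 0.3 rad and nearly still (below 0.08 m/s) (x of bail_mid in the frame of clamp between -0.132 and -0.064 m and z of bail_mid in the frame of clamp between -0.016 and 0.004 m and y of bail_mid in the frame of clamp between -0.02 and 0.02 m and value of joint latch below 0.12 rad and contact force between pail and clamp above 1.5 N and height (world z) of pail above 0.02 m and angle between pail's own z axis and vertical below 0.3 rad and linear speed of pail below 0.08 m/s); the robot touches nothing.
It fails at once if anything bears on the hook, latch or clamp with more than 20 N (contact force between clamp and anything else above 20 N).
It fails at once if the pail is tipped by more than 0.45 rad (angle between pail's own z axis and vertical above 0.45 rad).
It fails at once if the pail is dragged or shoved more than 30 mm while its bail is still down (value of joint bail below 1 rad and distance of pail from where it was at the start of the episode above 0.03 m).
It fails at once if another thing is moved by more than 20 mm (distance of any of amber_jar, scissors, forceps, pen from where it was at the start of the episode above 0.02 m).
It also fails if it takes over 72 s, if anything falls off the work surface, if the arm or the gripper's body presses on something with over 40 N, if the wrist force passes 120 N, or if a joint passes its speed limit or range.

ROBOT

A 6-joint arm with a two-finger parallel gripper is mounted at the origin on the work surface. World frame = base frame: x ahead of the robot, y to its left, z up, the work surface at z = 0. Lengths are in mm, angles in rad, forces in N, time in s.
With the tool pointing down it reaches from about 275 to 725 mm from the base axis. Payload 15.9 kg.
Tool frame: the origin (TCP) lies on the mounting face of the last link; the fingertips stand 173 mm ahead of it and the grasp point (between the pads) lies 155 mm ahead of it; z points along the fingers, y is the direction in which the jaws open and shut (so a half turn about z gives the same grasp; the last joint's range is limited). The gripper opens to 85 mm and grips with 20 to 120 N. Pads are 22 mm wide; open, the fingers measure 114 mm over their backs; the gripper's body (76 mm by 85 mm) begins 54 mm behind the grasp point. The pads swing forward as they close: fully open they stand 13 mm farther back than shut.
Start: joints at [1.29, 0.213, -0.034, 1.323, 0, 1.571], TCP at [138.557, 480.404, 404.706] pointing down, gripper open.
Joint ranges: [-2.98, 2.98], [-0.74, 1.72], [-1.14, 1.35], [-2.1, 2.04], [-1.57, 1.44], [-3.14, 3.14]. Speed limits (rad/s): [1.89, 1.89, 2.39, 2.57, 3.14, 3.14].

INTERFACE

Orientations are given as a rotation vector (axis times angle).
In Python, from cell import bot, set_gripper, kin, eyes gives the robot as it stands. Calls block until the motion is done:
- bot.move_pose(position, orientation): joint-space move of the TCP to a pose.
- bot.move_linear(position, ori=None, velocity=150, f_stop=None): straight line of the TCP; ori=None keeps the orientation; velocity is the mean speed in mm/s. With f_stop (N) it stops when the force on the tool has changed by that much, and returns True; else False.
- bot.set_joints(angles): joint-space move.
- set_gripper(opening, f_grip=None): opening from 0.0 (shut) to 1.0 (fully open); f_grip is the grip in N (None keeps the last); returns when the fingers have stopped.
- bot.dwell(seconds).
- kin.inverse_kinematics(position, orientation): joint angles nearest the present ones, or None.
- eyes.camera(name): name is "scene" or "side" or "wrist"; returns the picture (384x512x3 uint8, red, green, blue); there is no depth.
- eyes.get_calibration(name): a dict with "fx", "fy", "cx", "cy" (pixels), "dist_coeffs" ([k1, k2, p1, p2, k3] as OpenCV has them; the pictures are not rectified), "R" (3x3) and "t" (3): a world point X has camera coordinates R X + t; the wrist camera has in their place "hand_eye" (4x4, takes a point from camera to tool coordinates, whose origin is the TCP and whose axes are the flange's). Camera axes: x right, y down, z forward; pixel columns grow to the right and rows downward; lengths in mm; the calibration is good to about 2 mm. A picture is of the moment at which its call begins: read the wrist's pose just before it. get_calibration takes no time and is no camera call.
A pose or a line that the arm cannot do raises bot.PlanningError and nothing moves.
- bot.hand_in(): hands the job in, once; it reports no verdict.
Readings, each from a call of its own:
- bot.get_clock(): time.
- bot.get_joint_pos(): joint angles.
- bot.get_joint_vel(): joint speeds.
- bot.get_effort(): joint torques, N m.
- bot.get_tool_pos(): TCP position.
- bot.get_tool_rot(): TCP orientation.
- bot.get_force(): force on the tool from outside, world axes, zero at the start.
- bot.get_ft_torque(): the same for the moment, N m.
- bot.get_finger_gap(): opening from 0.0 (shut) to 1.0 (fully open).
Only numpy, scipy, OpenCV 4.12 (cv2) and the standard library are available. Lean on these libraries where they do the work, as an engineer would, in place of code of your own. Each camera call takes 0.05 s, during which the arm holds its last target. There are 200 camera calls.

## Working session

There is one attempt and no reset: what is moved stays moved. The work goes in short steps, each a Python script; the robot and the scene stay as the last script left them, time stands still between calls to the robot, and variables do not carry over. Pictures are saved under pics/ and viewed, on a budget of 10 in all, crops included, one or two more only if the job needs it, and the job is handed in when it is done.

```bash
ls; mkdir -p pics
python3 - <<'E'
from cell import bot,set_gripper,kin,eyes
import cv2
for n in("scene","side","wrist"):
    im=eyes.camera(n);cv2.imwrite(f"pics/{n}0.png",im[...,::-1]); print(n,eyes.get_calibration(n))
a=cv2.imread("pics/scene0.png");
cv2.imwrite("pics/s_big.png",cv2.resize(a,(800,600),interpolation=cv2.INTER_CUBIC))
a=cv2.imread("pics/side0.png");
cv2.imwrite("pics/side_big.png",cv2.resize(a,(800,600),interpolation=cv2.INTER_CUBIC))
print(bot.get_tool_pos(),bot.get_tool_rot(),bot.get_force(),bot.get_clock())
E
```

```text
pics
scene {'fx': 387.28615882394206, 'fy': 387.28615882394206, 'cx': 257.3511193428515, 'cy': 195.7786832124004, 'dist_coeffs': array([-0.10455391,  0.        ,  0.        ,  0.        ,  0.        ]), 'R': array([[-0.17582687,  0.98440752, -0.00517157],
       [ 0.71958019,  0.12493703, -0.68307766],
       [-0.67178066, -0.12382477, -0.73032744]]), 't': array([ -71.07425803, -306.17447853, 1814.84346306])}
side {'fx': 385.8518301872536, 'fy': 385.8518301872536, 'cx': 257.64655983297087, 'cy': 196.81563741924012, 'dist_coeffs': array([-0.05392411,  0.        ,  0.        ,  0.        ,  0.        ]), 'R': array([[ 0.92326469, -0.38409835,  0.00712545],
       [-0.20520592, -0.50876785, -0.83608959],
       [ 0.32476583,  0.77046981, -0.54854665]]), 't': array([-436.20435963,  343.38445185, 1007.85568156])}
wrist {'fx': 285.8505260965652, 'fy': 285.8505260965652, 'cx': 252.64907757494825, 'cy': 191.48085378636134, 'dist_coeffs': array([-0.04869174,  0.        ,  0.        ,  0.        ,  0.        ]), 'hand_eye': array([[ 7.13155589e-04, -9.46928097e-01, -3.21444661e-01,
         8.27474087e+01],
       [ 9.99999051e-01,  1.05427271e-03, -8.87137268e-04,
         5.33271169e-01],
       [ 1.17894554e-03, -3.21443724e-01,  9.46927950e-01,
         3.17594088e+01],
       [ 0.00000000e+00,  0.00000000e+00,  0.00000000e+00,
         1.00000000e+00]])}
[138.53670042 480.32240052 404.34036189] [-4.39631082e-01 -3.11062726e+00  1.31256178e-03] [-0.23374529 -0.48491809  0.5331809 ] 0.15
```

View pics/s_big.png

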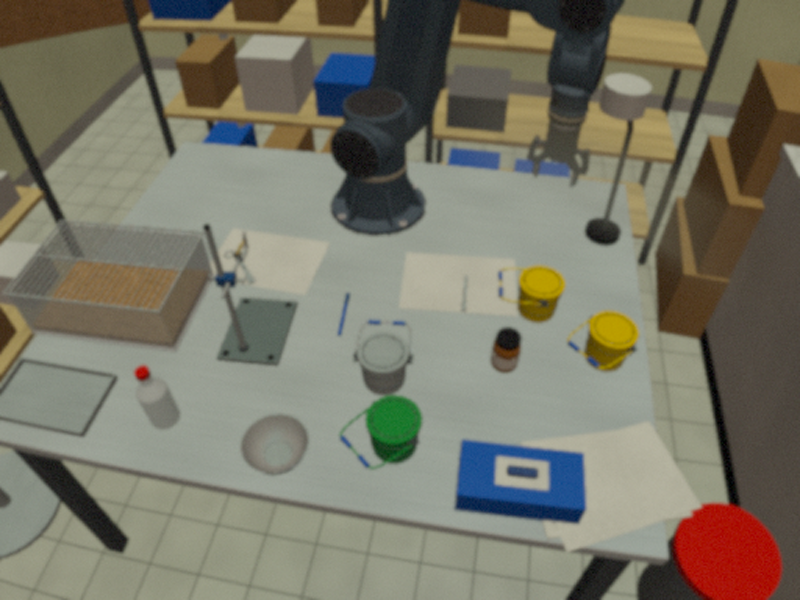

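View pics/side_big.png

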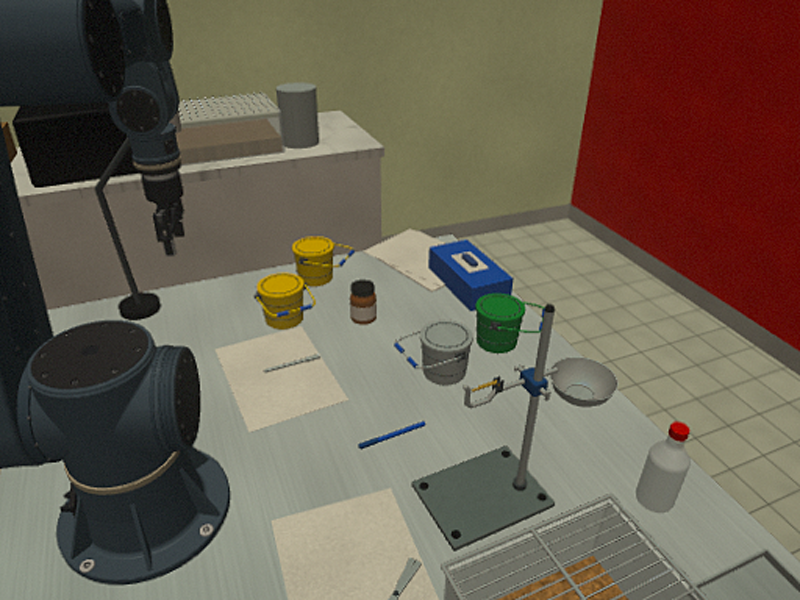

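The scene view shows the silver pail at about (385,360) with its bail folded towards the robot. The clamp is at (226,279). In the side view the hook nose is at about (468,395) and the clamp at (536,381). I'll enlarge both views for triangulation.

Run:
```python
import cv2,numpy as np
a=cv2.imread("pics/scene0.png");b=cv2.imread("pics/side0.png")
# scene x120..280,y140..260 ; side x 240..400, y 180..300  (x5)
A=cv2.resize(a[135:255,125:275],(800,640)[:2] and (750,600),interpolation=cv2.INTER_CUBIC)
B=cv2.resize(b[190:310,240:390],(750,600),interpolation=cv2.INTER_CUBIC)
cv2.imwrite("pics/A.png",A);cv2.imwrite("pics/B.png",B)
```

```text
(no output)
```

View pics/A.png

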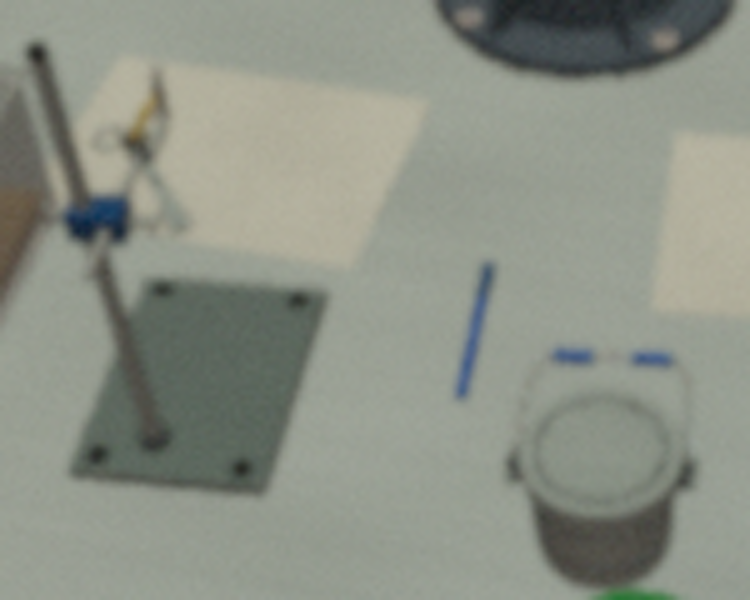

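View pics/B.png

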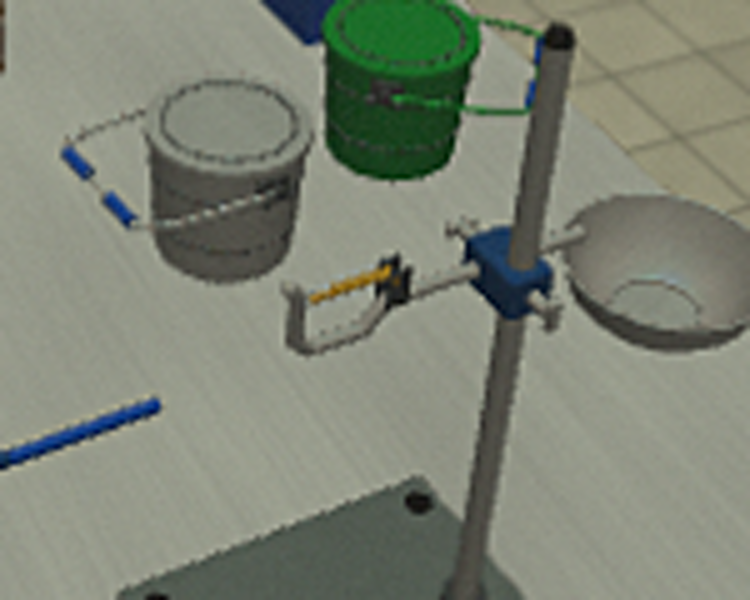

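Read from A: lid centre (603,450), bail mid (612,357), rod top (37,50), rod base (153,440), nose tip (157,73), boss (98,218). Read from B: lid (230,122), bail mid (98,187), rod top (558,38), nose tip (291,290), boss (508,272), latch from (312,298) to (395,272).

```bash
cat > h.py <<'E'
from cell import bot,set_gripper,kin,eyes
import cv2,numpy as np
from scipy.spatial.transform import Rotation as Ro
def P(n):
    c=eyes.get_calibration(n);K=np.array([[c['fx'],0,c['cx']],[0,c['fy'],c['cy']],[0,0,1]]);return c,K
def ray(n,uv):
    c,K=P(n);p=cv2.undistortPoints(np.array([[uv]],float),K,c['dist_coeffs'])[0,0]
    R=c['R'];return -R.T@c['t'],R.T@np.array([p[0],p[1],1])
def tri(l):
    A=0;b=0;rs=[ray(n,uv) for n,uv in l]
    for o,d in rs:
        d=d/np.linalg.norm(d);M=np.eye(3)-np.outer(d,d);A=A+M;b=b+M@o
    X=np.linalg.solve(A,b);return X.round(1),[round(float(np.linalg.norm(np.cross(X-o,d/np.linalg.norm(d)))),1) for o,d in rs]
def atz(n,uv,z):
    o,d=ray(n,uv);return (o+d*(z-o[2])/d[2]).round(1)
def wpix(X,pos,rot):  # world -> wrist pixel
    c,K=P('wrist');H=c['hand_eye'];p=Ro.from_rotvec(rot).inv().apply(np.atleast_2d(X)-pos);p=(p-H[:3,3])@H[:3,:3]
    return cv2.projectPoints(p,np.zeros(3),np.zeros(3),K,c['dist_coeffs'])[0][:,0]
def pix(n,X):
    c,K=P(n);return cv2.projectPoints(np.atleast_2d(np.array(X,float)),cv2.Rodrigues(c['R'])[0],c['t'],K,c['dist_coeffs'])[0][:,0]
E
python3 - <<'E'
from h import *
a=lambda u,v:("scene",(u/5+125-.4,v/5+135-.4)); b=lambda u,v:("side",(u/5+240-.4,v/5+190-.4))
for k,A,B in [("lid",(603,450),(230,122)),("mid",(612,357),(98,187)),("g-",(573,355),(119,208)),("g+",(652,358),(77,162)),("rodtop",(37,50),(558,38)),("nose",(157,73),(291,290)),("boss",(98,218),(508,272)),("rodbase",(153,440),(463,590))]:
    print(k,tri([a(*A),b(*B)]))
print(atz(*a(603,450),101),atz(*b(230,122),101),atz(*a(612,357),83),atz(*b(98,187),83))
for c in [(148,283),(328,292),(263,493),(72,475)]: print("foot",atz(*a(*c),12))
for c in [(488,265),(462,397)]: print("pen",atz(*a(*c),5))
E
```

```text
lid (array([630.9, 143.8, 100.9]), [0.2, 0.2])
mid (array([532.4, 130.9,  84.2]), [0.9, 0.9])
g- (array([535.9, 103.8,  85.5]), [1.5, 1.5])
g+ (array([529.5, 159.3,  85.2]), [0.8, 0.8])
rodtop (array([ 608.3, -200.5,  382.1]), [0.5, 0.5])
nose (array([ 490.7, -190.3,  267.8]), [0.8, 0.8])
boss (array([ 608.8, -192.4,  242.4]), [0.7, 0.7])
rodbase (array([ 612.7, -197.8,   18.4]), [2.6, 2.6])
[630.9 144.  101. ] [630.9 143.5 101. ] [532.3 130.2  83. ] [532.7 133.3  83. ]
foot [ 457.3 -263.6   12. ]
foot [ 442.1 -118.    12. ]
foot [ 642.7 -106.3   12. ]
foot [ 652.  -250.3   12. ]
pen [385.   -2.3   5. ]
pen [523.7  11.3   5. ]
```

The estimates agree with each other: lid height 101, bar height about 84, bar to hinge about 98.6. Pail yaw is about 0.12 and stand yaw about 0.065. The clamp's z is about 241 and the nose's inner face is at x of about 500. Next is one close wrist look at the hook.

```bash
cat >> h.py <<'E'
def ori(yaw): # tool down, jaw axis y along (cos,sin), tool x along +y world
    y=np.array([np.cos(yaw),np.sin(yaw),0]);z=np.array([0,0,-1.]);return Ro.from_matrix(np.c_[np.cross(y,z),y,z]).as_rotvec()
def wray(uv,pos,rot):
    c,K=P('wrist');H=c['hand_eye'];p=cv2.undistortPoints(np.array([[uv]],float),K,c['dist_coeffs'])[0,0]
    R=Ro.from_rotvec(rot);return pos+R.apply(H[:3,3]),R.apply(H[:3,:3]@np.array([p[0],p[1],1]))
E
python3 - <<'E'
from h import *
for p,y in [((510,-220,500),.065),((532,159,238),.12),((627,170,336),.12),((503,-161,388),.065),((430,-165,445),.065)]:
    print(p,kin.inverse_kinematics(list(p),list(ori(y))))
bot.move_pose([510,-220,490],list(ori(.065)))
pos,rot=bot.get_tool_pos(),bot.get_tool_rot();print(pos,rot,bot.get_clock(),bot.get_joint_pos())
np.save("w1.npy",np.r_[pos,rot])
im=eyes.camera("wrist")[...,::-1];cv2.imwrite("pics/w1.png",im);cv2.imwrite("pics/w1b.png",cv2.resize(im,(800,600),interpolation=cv2.INTER_CUBIC))
E
```

```text
(510, -220, 500) [-0.40725585  0.34698714  0.38545456  1.60926375  0.          1.09854048]
(532, 159, 238) [ 2.90421777e-01  4.11239117e-01 -1.93957491e-01  9.65599718e-01
  4.44089210e-16  1.74121810e+00]
(627, 170, 336) [2.64766969e-01 5.47811558e-01 2.78944536e-01 1.30192930e+00
 4.44089210e-16 1.71556330e+00]
(503, -161, 388) [-0.30977508  0.27445106  0.00324043  1.29958569  0.          1.19602125]
(430, -165, 445) [-0.36639441  0.12792708 -0.03575735  1.4071119   0.          1.13940192]
[ 510.22317707 -219.36106234  489.98198702] [-2.14675176e+00 -2.29359499e+00 -1.61368722e-04] 2.9583 [-4.06071750e-01  3.42321308e-01  3.53223875e-01  1.58173638e+00
  1.22740198e-04  1.09860824e+00]
```

View pics/w1b.png

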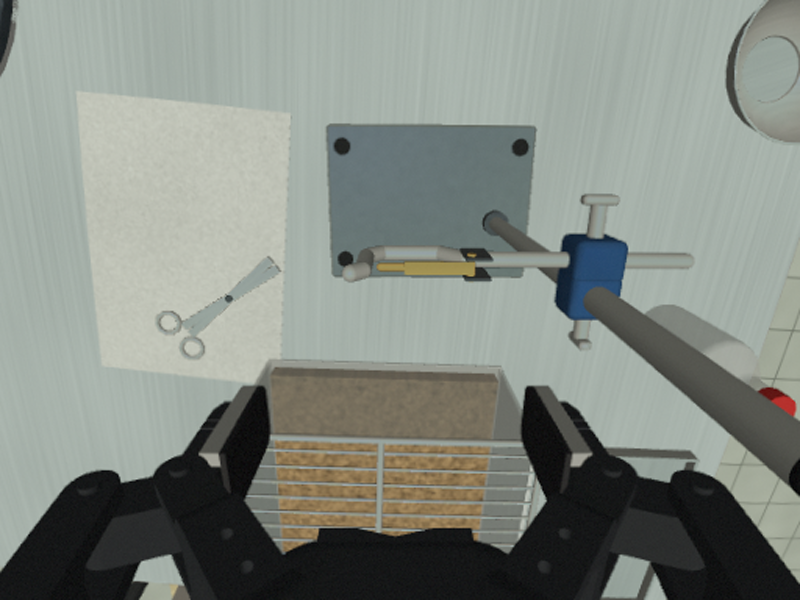

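The wrist view shows the nose top ball at (355,272), the latch from (380,267) to (475,269), the hook rod from (540,259) to (685,261) and the boss at about (592,278).

Run:
```python
from h import *
w=np.load("w1.npy")
def at(u,v,z):
    o,d=wray((u*.64-.18,v*.64-.18),w[:3],w[3:]);return (o+d*(z-o[2])/d[2]).round(1)
for z in(265,268,271):print("nose",z,at(355,272,z))
for z in(238,241,244):print("rod",z,at(520,258.5,z),at(540,259,z),at(685,261,z))
print("latch",at(380,267,257),at(475,269,257))
print("boss x",at(563,261,241),at(622,261,241))
print("foot",[at(*p,12) for p in[(327,124),(536,125),(330,277),(522,276)]],"rodbase",at(494,222,12))
# residual combining
a=("scene",(157/5+124.6,73/5+134.6));b=("side",(291/5+239.6,290/5+189.6))
print(pix("side",[[495,-188,z] for z in(262,268)]))
A=0;B=0
for o,d in [ray(*a),ray(*b),wray((355*.64-.18,272*.64-.18),w[:3],w[3:])]:
    d=d/np.linalg.norm(d);M=np.eye(3)-np.outer(d,d);A=A+M;B=B+M@o
print(np.linalg.solve(A,B))
```

```text
nose 265 [ 490.5 -190.2  265. ]
nose 268 [ 490.7 -189.3  268. ]
nose 271 [ 490.9 -188.5  271. ]
rod 238 [ 571.6 -185.   238. ] [ 581.9 -184.5  238. ] [ 658.  -180.1  238. ]
rod 241 [ 570.7 -184.3  241. ] [ 580.8 -183.8  241. ] [ 655.9 -179.5  241. ]
rod 244 [ 569.8 -183.6  244. ] [ 579.8 -183.2  244. ] [ 653.8 -178.9  244. ]
latch [ 501.4 -189.2  257. ] [ 545.6 -187.2  257. ]
boss x [ 592.7 -184.1  241. ] [ 622.9 -181.9  241. ]
foot [array([ 439.7, -118.6,   12. ]), array([ 635.9, -105.7,   12. ]), array([ 445.9, -267.7,   12. ]), array([ 645.1, -253.3,   12. ])] rodbase [ 608.3 -199.6   12. ]
[[299.18343516 248.64442538]
 [299.36102676 246.6382362 ]]
[ 490.73312602 -189.8989631   267.67616158]
```

The wrist, scene and side cameras agree. The nose tip is at (490.7,-189.8,267.7), the inner face at x of about 499.5, the hook yaw about 0.06 and the clamp z about 241. Now I'll grip the +y tube and raise the bail.

Run:
```python
from h import *
yaw=.12;o=list(ori(yaw));d=np.array([np.cos(yaw),np.sin(yaw),0])
g=np.array([530,159.7,0])
bot.move_pose([530,159.7,360],o);set_gripper(0.3,60)
f0=np.array(bot.get_force())
print("hit",bot.move_linear([530,159.7,238],velocity=80,f_stop=6),bot.get_tool_pos(),np.array(bot.get_force())-f0,bot.get_clock())
s=eyes.camera("side");cv2.imwrite("pics/pre.png",s[...,::-1])
set_gripper(0.0,60)
print("gap",bot.get_finger_gap(),np.array(bot.get_force())-f0,bot.get_clock())
s=eyes.camera("side");cv2.imwrite("pics/grip.png",s[...,::-1]);cv2.imwrite("pics/gripb.png",cv2.resize(s[170:290,230:380,::-1],(750,600),interpolation=cv2.INTER_CUBIC))
```

```text
hit False [530.17505144 159.74881242 238.43126297] [ 0.62846633 -0.47476939 -0.14069779] 6.775
gap 0.09383318809693039 [ 1.02688974 -0.81360417  0.79108997] 7.1167
```

View pics/gripb.png

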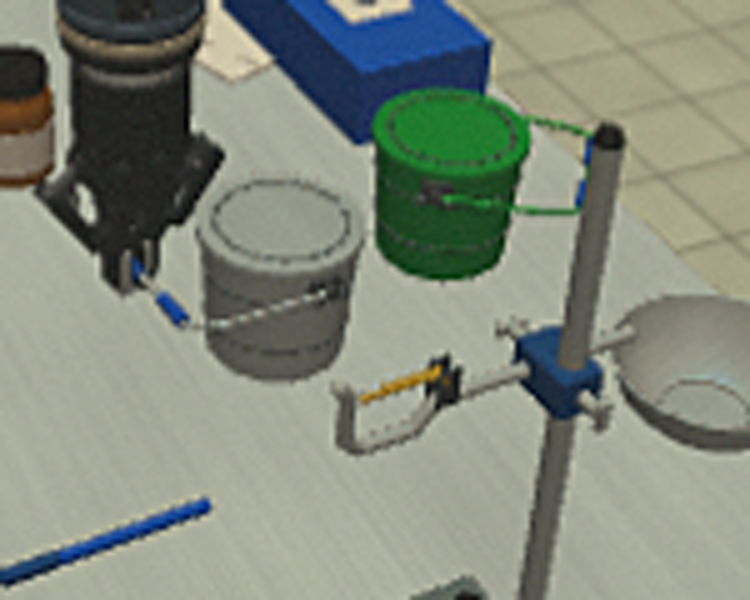

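The +y tube is between the jaws at about (135,265), with a gap of about 8 mm. Pail, pen and stand have not moved. Next is the arc up.

Run:
```python
from h import *
yaw=.12;d=np.array([np.cos(yaw),np.sin(yaw),0]);z=np.array([0,0,1.])
set_gripper(0.0,80)
p0=np.array([530.2,159.7,238.4]);f0=np.array(bot.get_force())
for th in np.linspace(0,1.57,13)[1:]:
    bot.move_linear(list(p0+98*(1-np.cos(th))*d+98*np.sin(th)*z),velocity=60)
    print(round(th,2),(np.array(bot.get_force())-f0).round(1),np.round(bot.get_tool_pos(),1))
bot.dwell(.4);print(bot.get_clock(),bot.get_finger_gap(),np.array(bot.get_force())-f0)
s=eyes.camera("side");cv2.imwrite("pics/up.png",cv2.resize(s[150:270,240:390,::-1],(750,600),interpolation=cv2.INTER_CUBIC))
cv2.imwrite("pics/upscene.png",eyes.camera("scene")[...,::-1])
```

```text
0.13 [-3.1  1.  -0.7] [531.  159.8 251.6]
0.26 [-4.4  0.3 -1.1] [533.5 160.1 264.1]
0.39 [-5.1  1.   1. ] [537.7 160.6 276.2]
0.52 [-4.4  0.9  1.1] [543.3 161.3 287.6]
0.65 [-4.1  1.6  0.4] [550.3 162.2 298. ]
0.78 [-3.7  0.9  1.2] [558.7 163.1 307.6]
0.92 [-3.3 -0.   0.4] [568.2 164.3 316. ]
1.05 [-3.3  0.6  1.1] [578.7 165.5 323.1]
1.18 [-2.3  0.   0.8] [590.1 166.9 328.8]
1.31 [-2.2  0.9 -0.8] [602.2 168.4 332.9]
1.44 [-3.2  1.1 -0.9] [614.6 169.9 335.4]
1.57 [-1.6 -0.  -1.8] [627.3 171.4 336.2]
12.1833 0.08551077721888481 [-2.89760992 -0.61457819 -2.56705328]
```

View pics/up.png

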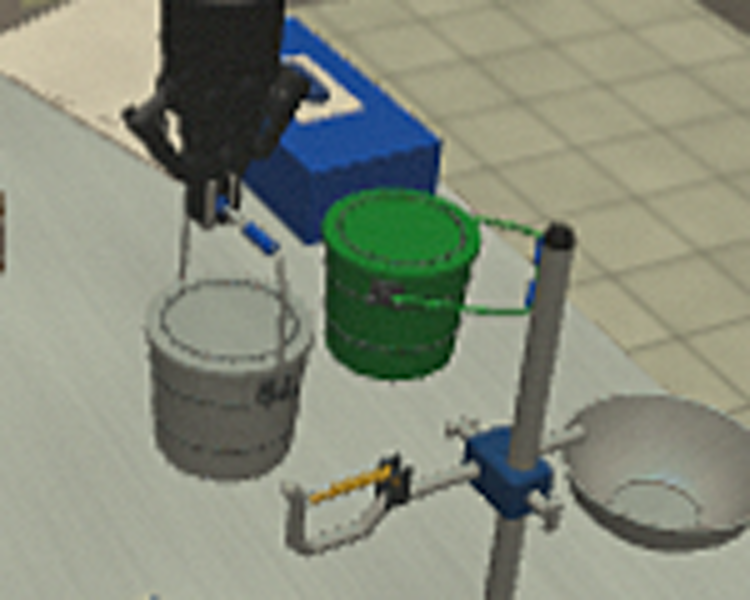

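The bail is upright and the pail is still in its place: lid centre at (230,322) in a crop offset by 200, so unmoved. Now I'll lift it and carry it in front of the nose.

```bash
cat >> h.py <<'E'
HY=.06
def tcp(x,zbar): # tool pose for bail middle at x on hook line, bar height zbar
    y=-189.6+(x-490.7)*HY
    return [x-28*np.sin(HY),y+28*np.cos(HY),zbar+155]
E
python3 - <<'E'
from h import *
set_gripper(0.0,100)
f0=np.array(bot.get_force());p=np.array(bot.get_tool_pos())
bot.move_linear(list(p+[0,0,40]),velocity=50);bot.dwell(.5)
f=[];
for _ in range(5): f.append(bot.get_force());bot.dwell(.03)
print("lift F",np.mean(f,0)-f0,bot.get_ft_torque(),bot.get_clock())
bot.move_linear(list(p+[0,0,110]),velocity=90)
bot.move_linear(tcp(412,290),list(ori(HY)),velocity=110)
bot.dwell(.8)
print(bot.get_tool_pos(),bot.get_finger_gap(),bot.get_force(),bot.get_clock())
s=eyes.camera("side")[...,::-1];w=eyes.camera("wrist")[...,::-1];cv2.imwrite("pics/c_side.png",s);cv2.imwrite("pics/c_w.png",w)
np.save("w2.npy",np.r_[bot.get_tool_pos(),bot.get_tool_rot()])
A=cv2.resize(s[110:290,215:380],(550,600),interpolation=cv2.INTER_CUBIC)
cv2.imwrite("pics/c_sideb.png",A)
cv2.imwrite("pics/c_wb.png",cv2.resize(w,(800,600),interpolation=cv2.INTER_CUBIC))
E
```

```text
lift F [ 0.46733096  0.55076471 -1.03540362] [ 0.08802335  0.04969758 -0.00183508] 14.1167
[ 410.3100987  -166.38495491  444.99922697] 0.07628155646811831 [ 2.92861615e-01  3.80219089e-03 -4.97476231e+00] 19.6417
```

View pics/c_sideb.png

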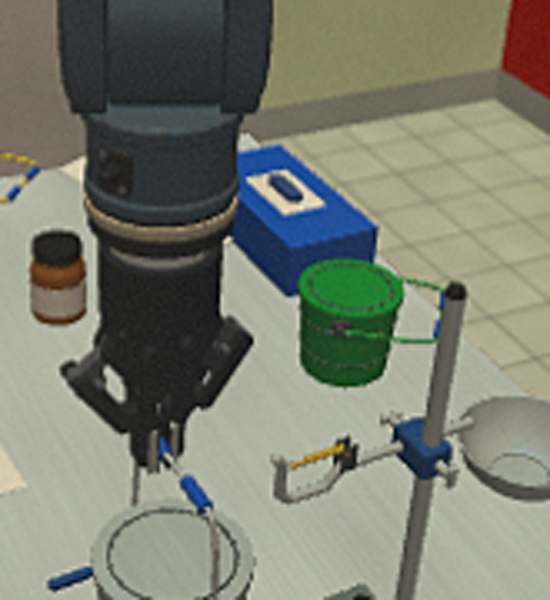

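The pail hangs in the jaws, with the far grip at about (197,492) and the bar's end at (211,512) in the crop. I'll compare these with the predicted pixels to check that the bar is level.

Run:
```python
from h import *
w=np.load("w2.npy");t=w[:3];ey=np.array([-np.sin(HY),np.cos(HY),0])
g=t-[0,0,155]
for s in(28,42,56,72): 
    for dz in(0,-4,-8): print(s,dz,((pix("side",g-ey*s+[0,0,dz])[0]-[215,110]+.35)*3.333).round(0), wpix(g-ey*s+[0,0,dz],w[:3],w[3:])[0].round(0)*1.5625)
```

```text
28 0 [175. 468.] [393.75   489.0625]
28 -4 [175. 473.] [393.75 481.25]
28 -8 [175. 478.] [393.75   473.4375]
42 0 [185. 481.] [393.75   520.3125]
42 -4 [185. 486.] [393.75 512.5 ]
42 -8 [185. 491.] [393.75   504.6875]
56 0 [196. 495.] [393.75 550.  ]
56 -4 [196. 499.] [393.75  540.625]
56 -8 [195. 504.] [393.75   532.8125]
72 0 [208. 510.] [393.75 581.25]
72 -4 [208. 515.] [393.75  571.875]
72 -8 [207. 520.] [393.75 562.5 ]
```

View pics/c_wb.png

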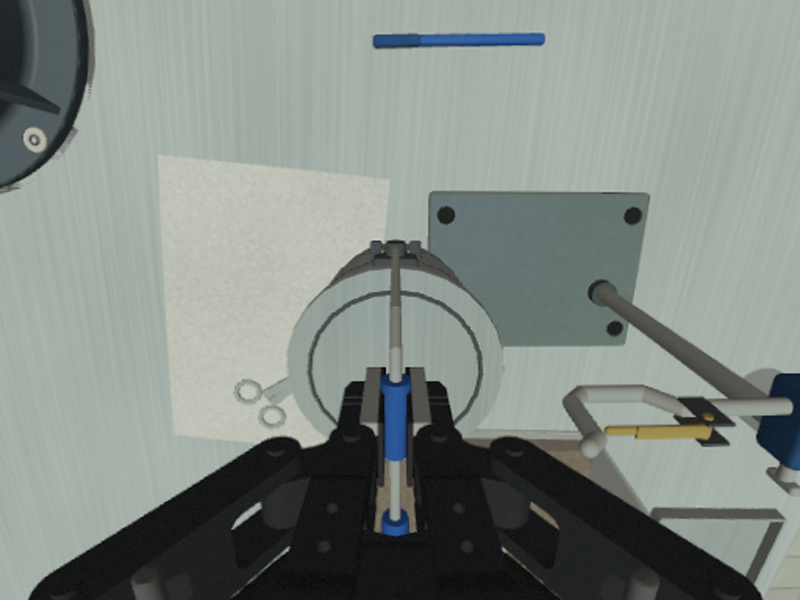

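The bar is level: the far grip is predicted at (196,495) and seen at (197,492). In the wrist picture the grip offset of 28 mm also checks out. Next I move over the nose and feel for the latch, then the nose.

```bash
cat >> h.py <<'E'
def F(n=8):
    f=[]
    for _ in range(n): f.append(bot.get_force());bot.dwell(.02)
    return np.mean(f,0)
E
python3 - <<'E'
from h import *
w=np.load("w2.npy");print("nose pred",wpix([490.7,-189.8,267.7],w[:3],w[3:])*1.5625,"seen 592,443")
print(bot.move_linear(tcp(505,286),velocity=60,f_stop=5));bot.dwell(.6)
f0=F();print("free",f0,np.round(bot.get_tool_pos(),1))
h=bot.move_linear(tcp(504,252),velocity=10,f_stop=2)
p=np.array(bot.get_tool_pos());f=F();print("down",h,p.round(1),"bar z",p[2]-155,(f-f0).round(2),bot.get_clock())
cv2.imwrite("pics/d_side.png",eyes.camera("side")[...,::-1])
E
```

```text
nose pred [[593.89961157 447.6432542 ]] seen 592,443
False
free [ 0.10896276 -0.18991006 -4.10698433] [ 503.3 -160.8  441. ]
down True [ 502.6 -160.8  415.5] bar z 260.4960978234654 [ 1.54 -0.37  4.95] 24.5583
```

The wire touches the latch at bar z of 260.5, where 261 was expected. I'll back off 1.5 mm and feel for the nose.

Run:
```python
from h import *
bot.move_linear(tcp(504.3,262),velocity=15);bot.dwell(.3)
f0=F();print("free",f0,np.round(bot.get_tool_pos(),1))
h=bot.move_linear(tcp(494,262),velocity=8,f_stop=2)
p=np.array(bot.get_tool_pos());f=F();print("nose",h,p.round(2),"mid x",p[0]+28*np.sin(HY),(f-f0).round(2),bot.get_clock())
```

```text
free [-0.04897852  0.1243401  -4.3193559 ] [ 502.6 -160.8  417. ]
nose True [ 497.49 -161.12  416.6 ] mid x 499.1733382283021 [ 3.85 -0.72  2.08] 26.1917
```

The nose is found with the bail middle at x of about 499.2. Now I'll press down just off it.

Run:
```python
from h import *
bot.move_linear(tcp(500.0,262),velocity=8);bot.dwell(.2)
f0=F();print("free",f0,np.round(bot.get_tool_pos(),1))
for z in (258,254,250,246,242,239):
    h=bot.move_linear(tcp(500.0,z),velocity=12,f_stop=11)
    p=np.array(bot.get_tool_pos());f=F(4);print(z,h,p.round(1),(f-f0).round(1),bot.get_clock())
    if h: break
```

```text
free [ 0.14966064 -0.23772639 -4.38632585] [ 498.3 -161.1  416.9]
258 False [ 498.2 -161.1  413.1] [-2.8  0.1  4.6] 27.3917
254 False [ 498.3 -161.1  408.9] [-3.9  0.1  5. ] 27.9417
250 False [ 498.5 -161.1  404.7] [ 0.2 -0.   0.2] 28.4917
246 False [ 498.3 -161.1  401. ] [0.1 0.1 0.2] 29.0417
242 False [ 498.3 -161.1  396.9] [-0.2  0.1  0.3] 29.5917
239 False [ 498.3 -161.1  393.9] [-0.1  0.3  0.4] 30.0583
```

The latch let the wire by with about 5 N. Now I'll lower it to the bowl, staying a little clear of the nose.

Run:
```python
from h import *
f0=F()
bot.move_linear(tcp(507,239),velocity=20)
h=bot.move_linear(tcp(507,228),velocity=6,f_stop=3)
p=np.array(bot.get_tool_pos());f=F();print(h,p.round(1),"bar z",p[2]-155,(f-f0).round(2),bot.get_clock())
s=eyes.camera("side")[...,::-1];w=eyes.camera("wrist")[...,::-1]
A=cv2.resize(s[180:300,255:345],(450,600),interpolation=cv2.INTER_CUBIC);B=cv2.resize(w[200:384,180:380],(350,322))
c=np.zeros((600,800,3),np.uint8);c[:,:450]=A;c[:322,450:]=B;cv2.imwrite("pics/seat.png",c)
```

```text
True [ 505.3 -160.7  387.5] bar z 232.46306323584378 [ 1.43 -0.24  6.06] 31.9
```

View pics/seat.png

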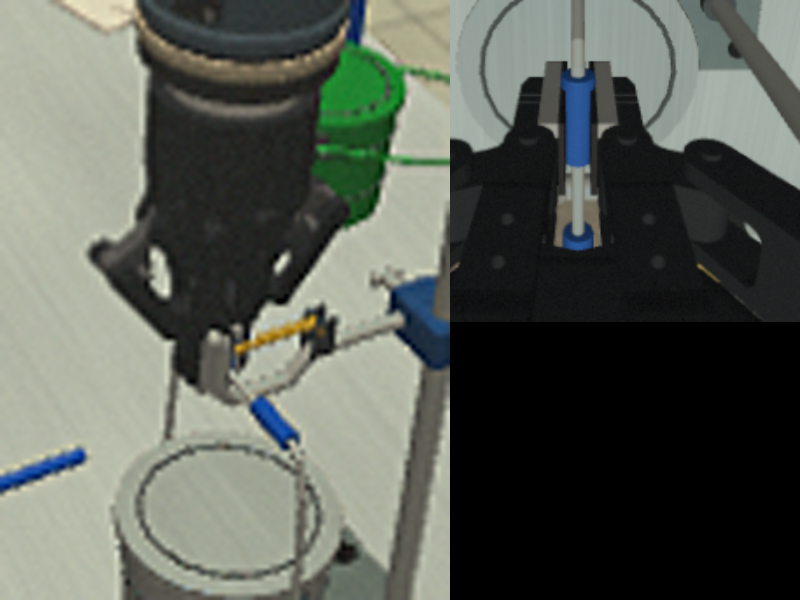

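The wire lies in the bowl (bar z 232.5, which is -8.5 in the clamp's frame). The latch, from (235,350) to (315,325), is shut above it. The hook and nose sit between the grips. I'll ease the load, release and retreat.

Run:
```python
from h import *
p=np.array(bot.get_tool_pos())
bot.move_linear(list(p+[0,0,.3]),velocity=5);print(F(4))
set_gripper(0.08,20);set_gripper(0.15);set_gripper(0.33);bot.dwell(.5)
f0=F(4);print(f0,bot.get_clock())
p=np.array(bot.get_tool_pos())
print(bot.move_linear(list(p+[0,0,60]),velocity=40,f_stop=3),F(4))
bot.move_linear(list(p+[0,0,120]),velocity=80)
bot.move_linear(list(p+[-60,130,130]),velocity=100);bot.dwell(2)
print(bot.get_clock(),bot.get_force())
s0=eyes.camera("side")[...,::-1];bot.dwell(.5);s=eyes.camera("side")[...,::-1]
print("motion px",np.abs(s0.astype(int)-s).max(),np.abs(s0.astype(int)-s).mean())
cv2.imwrite("pics/end.png",cv2.resize(s[180:320,245:385],(600,600),interpolation=cv2.INTER_CUBIC))
```

```text
[ 2.59654169 -0.87944568  1.30819447]
[-0.21196924  0.0267048   0.11281788] 33.65
False [ 0.02609021 -0.17461336  0.17402273]
39.85 [-0.11221557 -0.73166217 -0.17326039]
motion px 26 2.3171895345052085
```

View pics/end.png

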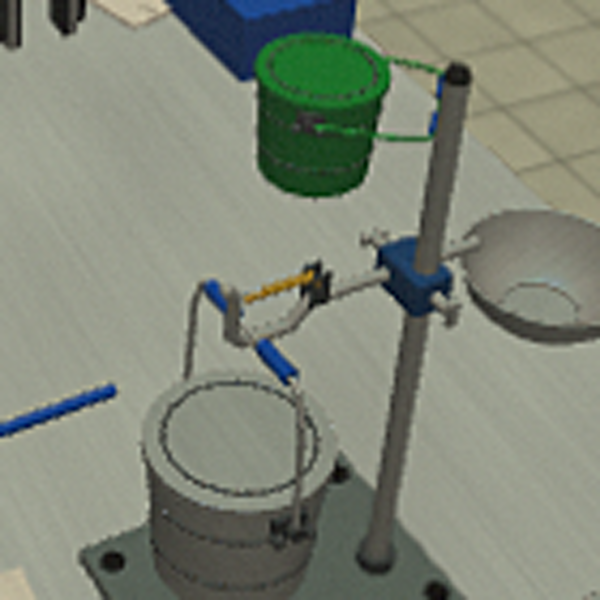

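The pail hangs level and still in the bowl at about (235,440). The latch, from (245,298) to (315,278), is shut above the wire and the gripper is clear.

```bash
python3 -c "
from h import *
bot.dwell(2);print(bot.get_clock());bot.hand_in()"
```

```text
42.45
the job is handed in; nothing more can be done
```

The pail is hanging on the retort stand's hook with the latch shut above the wire, and I handed the job in at about 42 s. No verdict is reported, so the result rests on my own checks.

- **Raising the bail:** I gripped the +y tube and swung the bail up on a 98 mm arc. The pail did not visibly shift.
- **Hooking on:** I carried the pail over the nose and felt the latch at bar height 260.5 mm (261 expected). I felt the nose with the bail's middle at x about 499 mm, some 2 mm nearer the robot than the cameras had put it. Close to the nose, the latch let the wire past with a reaction of about 5 N.
- **Seating and letting go:** The wire met the bowl at about -8.5 mm in the clamp's frame (-8 expected). The highest force I logged on the tool was about 6 N.
- **Last checks:** The final picture shows the pail level on the hook, clear of the table, with the latch shut and the gripper well away. The green pail and the pen look undisturbed. The jar, scissors and forceps are outside that picture, but the arm never went near them.
- **Not settled:** Comparing two pictures for leftover swing told me little because of image noise. I therefore waited another 2 s before handing in.

I viewed 11 pictures, one over the budget of 10.

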